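# Push the packed tray between the side guides onto the scale

### The arm

A 6-joint arm with a two-finger parallel gripper is mounted at the origin on the work surface. World frame = base frame: x ahead of the robot, y to its left, z up, the work surface at z = 0. Lengths are in mm, angles in rad, forces in N, time in s.
With the tool pointing down it reaches from about 275 to 750 mm from the base axis. Payload 10.2 kg.
Tool frame: the origin (TCP) lies midway between the tips of the shut fingers; the grasp point (between the pads) lies 19 mm behind it; z points along the fingers, y is the line along which they close (so a half turn about z gives the same grasp; the last joint's range is limited). The gripper opens to 85 mm and grips with 20 to 120 N. Pads are 22 mm wide; open, the fingers measure 114 mm over their backs; the gripper's body (76 mm by 85 mm) begins 54 mm behind the grasp point. The pads swing forward as they close: fully open they stand 13 mm farther back than shut.
Start: joints at [0.988, 0.313, 1.498, -0, 1.331, -0.223], TCP at [184.858, 491.384, 195.894] pointing down, gripper open.
Joint ranges: [-2.94, 2.94], [-0.97, 2.17], [0.19, 2.56], [-1.23, 4.37], [0.02, 3.11], [-2.88, 2.88]. Speed limits (rad/s): [2.39, 2.39, 3.01, 3.14, 3.14, 3.14].

### API

Orientations are given as a unit quaternion [w, x, y, z].
In Python, from rig import sense, capture, finish_job, find_in, place_of gives the robot as it stands. The module is installed in compiled form; this text tells all that it offers.
- The arm moves only by the shell command python3 -m jog 'ROWS' [FORCE]. ROWS is JSON, a list of rows, each an object of numbers: "tx", "ty", "tz": the shift along the tool's x, y, z in mm; "ax", "ay", "az": the turn, a rotation vector about the tool's x, y, z in rad; "jaw": the closure, from -1 (fully open) to 1 (shut), so that 0 is half open. In form: [{"tx": .., "ty": .., "tz": .., "ax": .., "ay": .., "az": .., "jaw": ..}, ...]. A call has 1 to 5 rows; each row shifts and turns the commanded pose from where the row before left it, along the tool's axes as they then stand; what a row does not reach is not made up. A row lasts 1/8 s, in which the tool goes at most 62.5 mm and 10.7 degrees, less where a joint would pass 70% of its speed; a pose out of reach is approached as far as the arm can. A call with a gripper value outside its range is refused whole. The fingers move at their own pace and stop on an object; FORCE is the grip in N (left out, the last holds). Time passes only in rows, so rows that do not move let the fingers close. It gives the time, the measured TCP pose, the force, the opening and the grip force at its end, in the units of the state.
- sense(): the state, without advancing time (a new reading comes with each control period).
- capture(name): name is "scene" or "top" or "wrist"; returns a dict with "color" (420x560x3 uint8, red, green, blue), "depth" (420x560 float32, mm along the optical axis (not along the pixel's ray), 0 where there is no reading), "fx", "fy", "cx", "cy" (pixels), "camera_from_world" (4x4, takes a point from world to camera coordinates); the wrist camera has in their place "mount" (4x4, takes a point from camera to tool coordinates, whose origin is the TCP and whose axes are the flange's). Camera axes: x right, y up, looking along -z (the intrinsics and any distortion apply to the point x, -y, -z); pixel columns grow to the right and rows downward; lengths in mm; the calibration is good to about 2 mm. The wrist camera is an equidistant fisheye: a pixel r from the principal point sees the ray r / f radians off the axis. A picture is of the moment at which its call begins: read the wrist's pose just before it.
- finish_job(): hands the job in; it is judged then, once.
Trained networks look in the newest picture that a camera, given by its name, has taken for a name from the list of things; names that differ only in an ending like _2 or _b are one class to them, and where a whole thing is asked for, a point or a joint stands for the part that bears it (a point fixed in the world has none). Each returns a list of dicts, best first, with "conf" (0 to 1); they miss things now and then, are a little off and sometimes report something else, mostly with a low value. They report only what shows in the picture. A call takes as long as a camera call.
- find_in(query, camera): "centre" ([column, row] in pixels, amid what is visible of it).
- place_of(query, camera): "centre" ([column, row] in pixels: a listed point, or the origin of a listed thing).
The state is a dict: "time_s": time; "joints": joint angles; "dq": joint speeds; "tau": joint torques, N m; "eef_pos": TCP position; "ee_rot": TCP orientation; "force": force on the tool from outside, world axes, zero at the start; "wrist_torque": the same for the moment, N m; "grip_width": opening from 0.0 (shut) to 1.0 (fully open); "grip_force": force on a finger pad.
Only numpy, scipy, OpenCV 4.12 (cv2) and the standard library are available. Lean on these libraries where they do the work, as an engineer would, in place of code of your own. Each camera call takes 0.05 s, during which the arm holds its last target. There are 200 camera calls.

### The job

Weigh the packed salami: push the lidded tray along the steel infeed plate and through between the two side guides, until it lies wholly on the scale's platter, near the middle and square to it, touching neither the guides nor the infeed plate. Slide it steadily with the fingers all the way - do not lift, tip or fling it - and leave the other things on and around the station where they are.

Things in the scene. Friction and masses are not known exactly. Their poses are not given: they have to be found in the camera images.
- tray: white rectangular food tray with a clear snapped-on lid, two netted salamis under it: 140 mm long (own x), 95 mm wide (own y), 44 mm high, 0.28 to 0.56 kg, vertical sides; too wide for the gripper. Loose, lying on the infeed plate, slightly askew and off to one side of the lane. Origin at the centre of its underside, z up.
- infeed: fixed stainless steel infeed plate, like a low table leading to the scale; top face 81 mm above the bench, 260 mm across (own x -130 to 130 mm) and 306 mm along (own y 4 to 310 mm). Origin on the bench under the lane's centre line, at the plate's discharge end; trays travel along own -y. The two side guides stand on it (see guide_gap).
- guide_gap (a point): middle of the gap between the two fixed side guides, 24 mm above the plate, axes as the infeed's; 39 mm up-lane (own +y) of the infeed's origin. Guides: upright white plastic bars 70 mm long, 6 mm thick, 8 to 40 mm above the plate, inner faces at own x -50.5 and +50.5 mm (gap 101 mm), steel brackets outside; up-lane ends bent out 30 degrees over 14 mm more, to 117 mm apart.
- platter: the scale's stainless steel weighing platter, 200 mm across (own x) by 230 mm along (own y), on a low grey bench scale at the discharge end of the infeed plate. Top 80 mm above the bench, 1 mm below the infeed plate, 9 mm slot between the two. Origin at the centre of its top face, 120 mm beyond the infeed's origin along -y; axes parallel to the infeed's.
- check_weight: steel 200 g check weight with a knob, 29 mm across, 47 mm high, standing on the infeed plate outside one guide; origin at its underside
- label_roll: small roll of paper labels, 46 mm across, 40 mm high, standing on the infeed plate outside the other guide; origin at its underside
- salami_1: netted salami 170 mm long, 48 mm thick, lying on the bench; origin under its middle
- salami_2: netted salami 160 mm long, 50 mm thick, lying on the bench; origin under its middle
- knife: boning knife, about 265 mm long, 18 mm high, lying on the white cutting board; origin at its underside near the bolster
- twine: spool of butcher's twine, 52 mm across, 66 mm high, on the bench; origin at its underside
- pepper_jar: glass jar with a black cap, 56 mm across, 85 mm high, on the bench; origin at its underside

How it is judged (in metres and radians):
On the way:
1. the tray is between the two side guides, flat on the plate (y of tray in the frame of infeed between 0 and 0.075 m and x of tray in the frame of infeed between -0.008 and 0.008 m and z of tray in the frame of infeed below 0.088 m), for 0.05 s.
At the end, for the whole second after the job is handed in: the tray rests flat and still on the platter, its centre within 25 mm across the lane and 35 mm along it of the platter's centre, square to it within 0.17 rad (10 degrees), carried by the platter and touching nothing of the infeed plate or its guides (x of tray in the frame of platter between -0.025 and 0.025 m and y of tray in the frame of platter between -0.035 and 0.035 m and angle between the x axis of tray and the y axis of platter, either way round below 0.17 rad and z of tray in the frame of platter between -0.003 and 0.004 m and contact force between tray and platter above 1.5 N and contact force between tray and infeed below 0.05 N and angle between tray's own z axis and vertical below 0.05 rad and linear speed of tray below 0.01 m/s).
It fails at once if the tray is lifted off the plate or the platter (z of tray in the frame of infeed above 0.093 m).
It fails at once if the tray is tipped (angle between tray's own z axis and vertical above 0.15 rad).
It fails at once if the tray falls off the plate or the scale (z of tray in the frame of infeed below 0.072 m).
It fails at once if the tray is flung along (faster than 0.4 m/s) (linear speed of tray above 0.4 m/s).
It fails at once if one of the other things is moved by more than 15 mm (distance of any of check_weight, label_roll, salami_1, salami_2, knife, twine, pepper_jar from where it was at the start of the episode above 0.015 m).
It also fails if it takes over 61 s, if anything falls off the work surface, if the arm or the gripper's body presses on something with over 40 N, if the wrist force passes 120 N, or if a joint passes its speed limit or range.

## Working session

There is one attempt and no reset: what is moved stays moved. The work goes in short steps, Python scripts to look and compute and a shell command to move; the robot and the scene stay as the last step left them, time stands still between calls to the robot, and variables do not carry over. Pictures are saved under pics/ and viewed, at most 10 in all, crops included, and the job is handed in when it is done.

```bash
mkdir -p pics
cat > h.py <<'E'
import numpy as np, cv2
from rig import sense, capture, find_in, place_of
def grab(n):
    c=capture(n); c['inv']=np.linalg.inv(c['camera_from_world']) if 'camera_from_world' in c else None
    return c
def ray(c,u,v):
    d=c['inv'][:3,:3]@np.array([(u-c['cx'])/c['fx'],-(v-c['cy'])/c['fy'],-1.]); return c['inv'][:3,3],d
def atz(c,u,v,z):
    o,d=ray(c,u,v); return o+d*(z-o[2])/d[2]
def bydepth(c,u,v):
    o,d=ray(c,u,v); return o+d*c['depth'][int(round(v)),int(round(u))]
E
python3 - <<'E'
from h import *
np.set_printoptions(precision=1,suppress=True)
for n in ['top','scene']:
    c=grab(n); cv2.imwrite(f'pics/{n}.png',c['color'][:,:,::-1]); print(n,c['inv'][:3,3])
    for q,z in [('tray',81),('guide_gap',105),('platter',80),('infeed',0),('check_weight',81),('label_roll',81)]:
        for r in place_of(q,n)[:1]:
            u,v=r['centre']; print(q,round(r['conf'],2),np.array([u,v]),atz(c,u,v,z))
E
```

```text
top [ 387.     8.7 1515. ]
tray 0.64 [213.5 194. ] [573.4 196.5  81. ]
guide_gap 0.88 [268.1 206.2] [537.2  31.2 105. ]
platter 0.61 [322.2 195.3] [ 576.  -130.7   80. ]
infeed 0.69 [279.7 203.6] [557.4  -3.7   0. ]
check_weight 0.53 [262.1 167.7] [656.6  52.2  81. ]
label_roll 0.54 [261.7 232.8] [459.6  49.   81. ]
scene [1409.   499.6  985.4]
tray 0.82 [336.7 246.2] [560.8 189.7  81. ]
guide_gap 0.7 [280.8 218.7] [569.1  33.8 105. ]
platter 0.65 [231.9 204.3] [ 564.6 -120.7   80. ]
infeed 0.6 [268.4 239.1] [557.8  -9.2   0. ]
check_weight 0.73 [267.1 251.2] [665.2  51.6  81. ]
label_roll 0.7 [302.8 200.7] [452.   35.8  81. ]
```

Run:
```python
import cv2
a=cv2.imread('pics/top.png')[120:290,150:390]; cv2.imwrite('pics/topc.png',cv2.resize(a,None,fx=3.3,fy=3.3,interpolation=cv2.INTER_CUBIC))
```

```text
(no output)
```

View pics/topc.png

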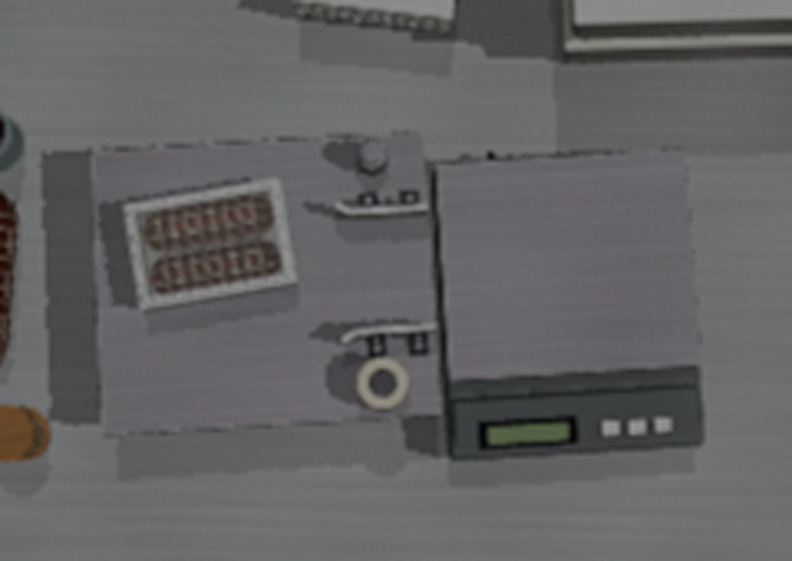

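View pics/scene.png

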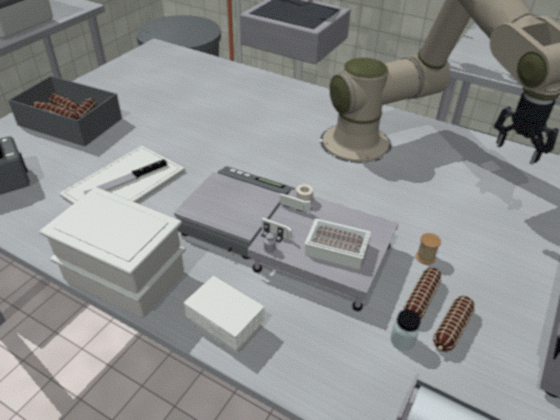

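The top view shows the tray lid corners at about crop (124,206), (278,179), (298,284) and (143,309). The guides are at crop x 340–435, the check weight sits above and the label roll below. The platter is on the right at crop (437–699, 152–380). The lane runs towards world -y, slightly rotated.

Run:
```python
from h import *
np.set_printoptions(precision=1,suppress=True)
c=grab('top')
f=lambda p,z: atz(c,(p[0]+.5)/3.3+149.5,(p[1]+.5)/3.3+119.5,z)
for n,z,P in [('tray',125,[(124,206),(278,179),(298,284),(143,309)]),('plate',81,[(92,151),(420,132),(440,418),(105,433)]),
  ('platter',80,[(437,164),(688,152),(699,367),(452,381)]),('guide',121,[(358,215),(428,212),(435,325),(365,329)])]:
    W=np.array([f(p,z) for p in P]); print(n,W[:,:2].tolist(),W.mean(0))
    print(' sides',[np.linalg.norm(W[i]-W[i-1]) for i in range(4)],'long-edge deg',[np.degrees(np.arctan2(*(W[a]-W[b])[:2])) for a,b in((1,0),(2,3))])
# depth check and tray via lid height mask
o=c['inv'][:3,3]; v,u=np.mgrid[:420,:560]
d=np.stack([(u-c['cx'])/c['fx'],-(v-c['cy'])/c['fy'],-np.ones(u.shape)],-1)@c['inv'][:3,:3].T
X=o+d*c['depth'][...,None]
m=(X[...,2]>113)&(X[...,2]<138)&(X[...,0]>470)&(X[...,0]<680)&(X[...,1]>90)&(X[...,1]<300)
print('lid',m.sum(),np.median(X[m],0)); r=cv2.minAreaRect(X[m][:,:2].astype(np.float32)); print(r)
for lo,hi,yr,xr,n in [(76,86,(75,300),(420,720),'plate up'),(74,86,(-245,-25),(440,720),'platter')]:
    m=(X[...,2]>lo)&(X[...,2]<hi)&(X[...,0]>xr[0])&(X[...,0]<xr[1])&(X[...,1]>yr[0])&(X[...,1]<yr[1]); print(n,m.sum(),np.median(X[m],0),cv2.minAreaRect(X[m][:,:2].astype(np.float32)))
```

```text
tray [[601.3080131549171, 268.52408080415165], [628.243324962021, 133.05913002118453], [534.8885524566624, 112.74849185446011], [510.1519378754809, 248.2353587893883]] [568.6 190.6 125. ]
 sides [np.float64(93.3866280649569), np.float64(138.11684876501351), np.float64(95.53866009248225), np.float64(137.72650875115093)] long-edge deg [np.float64(168.754207895512), np.float64(169.65314337751195)]
plate [[658.4575301781231, 308.0391109522033], [682.266188763385, 7.833195364222846], [420.63054111831315, -15.161336911151551], [401.57486680925774, 285.6266973116615]] [540.7 146.6  81. ]
 sides [np.float64(257.8585252123275), np.float64(301.1485413838945), np.float64(262.6441711388612), np.float64(301.39104209481235)] long-edge deg [np.float64(175.46549113025227), np.float64(176.37501355344733)]
platter [[652.9274155110652, -8.338375569826308], [668.7775584824017, -239.0818918378372], [471.0973749550448, -249.11836823395743], [454.1906457865601, -25.442460530907272]] [ 561.7 -130.5   80. ]
 sides [np.float64(199.47143495469933), np.float64(231.28726149949898), np.float64(197.9348019370504),
[... 221 characters left out ...]
8.651348910439445], [496.59131483884977, 52.96345801935121]] [549.4  26.3 121. ]
 sides [np.float64(101.7396729849109), np.float64(62.242325145683076), np.float64(100.90964714291276), np.float64(61.795307271255346)] long-edge deg [np.float64(176.38161599336425), np.float64(175.6196918362535)]
lid 1546 [568.6 190.8 122.5]
((569.3663940429688, 191.3797607421875), (95.67829895019531, 140.4556884765625), 11.280866622924805)
plate up 3863 [511.5 176.1  80.2] ((546.5963745117188, 187.09432983398438), (251.85960388183594, 225.6780548095703), 1.073041319847107)
platter 4398 [ 559.7 -133.7   78.9] ((554.2862548828125, -134.72622680664062), (225.00274658203125, 219.99105834960938), 1.0619322061538696)
```

```bash
cat >> h.py <<'E'
from scipy.spatial.transform import Rotation as R
O=np.array([552.,-10.5]); A=np.radians(4.1)
EX=np.array([np.cos(A),np.sin(A)]); EY=np.array([-np.sin(A),np.cos(A)])
def toworld(x,y): return O+x*EX+y*EY
def lane(p): p=np.asarray(p)[:2]-O; return np.array([p@EX,p@EY])
def tool(s=None):
    s=s or sense(); w,x,y,z=s['ee_rot']; return np.array(s['eef_pos']),R.from_quat([x,y,z,w]).as_matrix()
def togo(xy,z,ydir):
    """shift in tool axes to (lane x,y),z (turn not included), and az to bring tool y along ydir deg in lane frame"""
    p,M=tool(); t=np.r_[toworld(*xy),z]-p
    a=np.degrees(np.arctan2(M[1,1],M[0,1]))-4.1
    turn=((a-ydir+90)%180)-90   # tool z down: az=+turn lowers the world angle
    print('t',np.round(M.T@t,1),'az',round(np.radians(turn),3),'toolY lane deg',round(a,1),'lane pos',np.round(lane(p),1),'z',round(p[2],1))
E
python3 - <<'E'
from h import *
s=sense(); p,M=tool(s); print(np.round(M,3),s['joints'],s['grip_width'],lane(p))
togo((31+48+28,200),150,83+0)
togo((0,310),150,0)
E
```

```text
[[-0.936  0.352  0.   ]
 [ 0.352  0.936 -0.   ]
 [-0.     0.    -1.   ]] [ 9.87601012e-01  3.12903437e-01  1.49773075e+00 -4.03885278e-06
  1.33095696e+00 -2.23422653e-01] 1.0004244993998406 [-330.31842771  526.84837489]
t [-533.9 -114.1   45.9] az -0.309 toolY lane deg 65.3 lane pos [-330.3  526.8] z 195.9
t [-390.7  -58.9   45.9] az 1.139 toolY lane deg 65.3 lane pos [-330.3  526.8] z 195.9
```

```bash
python3 -m jog '[{"tx":-53.4,"ty":-11.4,"jaw":0},{"tx":-53.4,"ty":-11.4,"jaw":0},{"tx":-53.4,"ty":-11.4,"jaw":0},{"tx":-53.4,"ty":-11.4,"jaw":0},{"tx":-53.4,"ty":-11.4,"jaw":0}]'; python3 -m jog '[{"tx":-53.4,"ty":-11.4,"jaw":0},{"tx":-53.4,"ty":-11.4,"jaw":0},{"tx":-53.4,"ty":-11.4,"jaw":0},{"tx":-53.4,"ty":-11.4,"jaw":0},{"tx":-53.4,"ty":-11.4,"jaw":0}]';  python3 -m jog '[{"az":-0.14,"jaw":0},{"az":-0.14,"jaw":0},{"az":-0.14,"jaw":0},{"az":-0.133,"jaw":0},{"jaw":0}]'
python3 - <<'E'
from h import *
togo((107,200),95,97); print(sense()['joints'],sense()['grip_width'])
E
```

```text
t [-533.9 -114.1  100.9] az -0.554 toolY lane deg 65.3 lane pos [-330.3  526.8] z 195.9
[ 9.87601012e-01  3.12903437e-01  1.49773075e+00 -4.03885278e-06
  1.33095696e+00 -2.23422653e-01] 1.0004244993998406schema error: expected keys tx, ty, tz, ax, ay, az, jaw
schema error: expected keys tx, ty, tz, ax, ay, az, jaw
schema error: expected keys tx, ty, tz, ax, ay, az, jaw
```

All keys are needed in each row.

```bash
python3 -m jog '[{"tx":-53.4,"ty":-11.4,"tz":0,"ax":0,"ay":0,"az":0,"jaw":0},{"tx":-53.4,"ty":-11.4,"tz":0,"ax":0,"ay":0,"az":0,"jaw":0},{"tx":-53.4,"ty":-11.4,"tz":0,"ax":0,"ay":0,"az":0,"jaw":0},{"tx":-53.4,"ty":-11.4,"tz":0,"ax":0,"ay":0,"az":0,"jaw":0},{"tx":-53.4,"ty":-11.4,"tz":0,"ax":0,"ay":0,"az":0,"jaw":0}]'; python3 -m jog '[{"tx":-53.4,"ty":-11.4,"tz":0,"ax":0,"ay":0,"az":0,"jaw":0},{"tx":-53.4,"ty":-11.4,"tz":0,"ax":0,"ay":0,"az":0,"jaw":0},{"tx":-53.4,"ty":-11.4,"tz":0,"ax":0,"ay":0,"az":0,"jaw":0},{"tx":-53.4,"ty":-11.4,"tz":0,"ax":0,"ay":0,"az":0,"jaw":0},{"tx":-53.4,"ty":-11.4,"tz":0,"ax":0,"ay":0,"az":0,"jaw":0}]';  python3 -m jog '[{"tx":0,"ty":0,"tz":0,"ax":0,"ay":0,"az":-0.14,"jaw":0},{"tx":0,"ty":0,"tz":0,"ax":0,"ay":0,"az":-0.14,"jaw":0},{"tx":0,"ty":0,"tz":0,"ax":0,"ay":0,"az":-0.14,"jaw":0},{"tx":0,"ty":0,"tz":0,"ax":0,"ay":0,"az":-0.133,"jaw":0},{"tx":0,"ty":0,"tz":0,"ax":0,"ay":0,"az":0,"jaw":0}]'
python3 - <<'E'
from h import *
togo((107,200),95,97); print(sense()['joints'],sense()['grip_width'],sense()['force'])
E
```

```text
time_s: 1.38
eef_pos: [416.1, 342.9, 196.0]
ee_rot: [0.0, 0.179, 0.984, 0.0]
force: [-0.0, -0.6, 1.2]
grip_width: 0.5
grip_force: 0.0
time_s: 2.0
eef_pos: [645.9, 195.5, 195.9]
ee_rot: [0.0, 0.179, 0.984, 0.0]
force: [0.7, 1.1, -0.3]
grip_width: 0.506
grip_force: 0.0
time_s: 2.62
eef_pos: [644.5, 196.7, 195.8]
ee_rot: [-0.0, -0.096, 0.995, -0.0]
force: [-0.1, -0.0, 0.5]
grip_width: 0.498
grip_force: 0.0
t [ 1.000e-01 -0.000e+00  1.008e+02] az -0.002 toolY lane deg 96.9 lane pos [107.1 200. ] z 195.8
[ 1.22716941e-01  6.60196721e-01  9.67412455e-01 -8.84500671e-06
  1.51419849e+00 -1.64007337e+00] 0.4980963142692216 [-0.08205077 -0.03351843  0.50723277]
```

```bash
python3 -m jog '[{"tx":0,"ty":9,"tz":40,"ax":0,"ay":0,"az":0,"jaw":0},{"tx":0,"ty":0,"tz":40,"ax":0,"ay":0,"az":0,"jaw":0},{"tx":0,"ty":0,"tz":22,"ax":0,"ay":0,"az":0,"jaw":0},{"tx":0,"ty":0,"tz":0,"ax":0,"ay":0,"az":0,"jaw":0}]'; python3 -m jog '[{"tx":8,"ty":0,"tz":0,"ax":0,"ay":0,"az":0,"jaw":0},{"tx":6,"ty":0,"tz":0,"ax":0,"ay":0,"az":0,"jaw":0},{"tx":4,"ty":0,"tz":0,"ax":0,"ay":0,"az":0,"jaw":0}]';python3 - <<'E'
from h import *
togo((58.5,200),95,90)
c=grab('scene'); cv2.imwrite('pics/s2.png',cv2.resize(c['color'][150:330,180:460,::-1],None,fx=2.6,fy=2.6,interpolation=cv2.INTER_CUBIC))
E
```

```text
time_s: 3.12
eef_pos: [641.9, 205.4, 92.3]
ee_rot: [-0.002, -0.095, 0.995, -0.0]
force: [0.4, -0.4, 0.1]
grip_width: 0.502
grip_force: 0.0
time_s: 3.5
eef_pos: [624.9, 202.0, 94.8]
ee_rot: [0.001, -0.096, 0.995, 0.0]
force: [0.6, -0.3, -0.1]
grip_width: 0.503
grip_force: 0.0
t [30.1 -3.1 -0.2] az 0.121 toolY lane deg 97.0 lane pos [ 88.  206.8] z 94.8
```

View pics/s2.png

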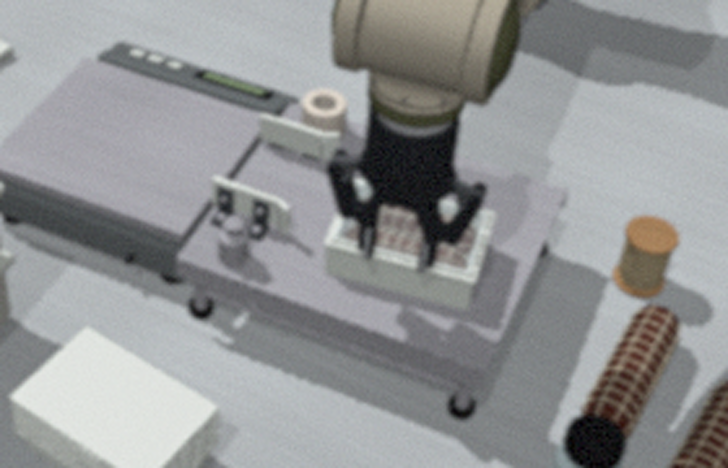

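The fingers stand down at the tray's far side (crop 365–430, 250), clear of everything else. Now I push sideways while squaring the tray up.

```bash
python3 -m jog '[{"tx":6,"ty":-0.5,"tz":0,"ax":0,"ay":0,"az":0.024,"jaw":0},{"tx":6,"ty":-0.5,"tz":0,"ax":0,"ay":0,"az":0.024,"jaw":0},{"tx":6,"ty":-0.5,"tz":0,"ax":0,"ay":0,"az":0.024,"jaw":0}]'; python3 -m jog '[{"tx":6,"ty":-0.5,"tz":0,"ax":0,"ay":0,"az":0.024,"jaw":0},{"tx":5,"ty":-0.5,"tz":0,"ax":0,"ay":0,"az":0.024,"jaw":0},{"tx":0,"ty":0,"tz":0,"ax":0,"ay":0,"az":0,"jaw":0}]'; python3 -m jog '[{"tx":-8,"ty":0,"tz":0,"ax":0,"ay":0,"az":0,"jaw":0},{"tx":-12,"ty":0,"tz":0,"ax":0,"ay":0,"az":0,"jaw":0},{"tx":0,"ty":0,"tz":-50,"ax":0,"ay":0,"az":0,"jaw":0},{"tx":0,"ty":0,"tz":-45,"ax":0,"ay":0,"az":0,"jaw":0}]'; python3 -m jog '[{"tx":0,"ty":50,"tz":0,"ax":0,"ay":0,"az":0,"jaw":0},{"tx":0,"ty":50,"tz":0,"ax":0,"ay":0,"az":0,"jaw":0},{"tx":0,"ty":50,"tz":0,"ax":0,"ay":0,"az":0,"jaw":0},{"tx":0,"ty":0,"tz":0,"ax":0,"ay":0,"az":0,"jaw":0}]'
cat >> h.py <<'E'
def lid():
    c=grab('top'); o=c['inv'][:3,3]; v,u=np.mgrid[:420,:560]
    d=np.stack([(u-c['cx'])/c['fx'],-(v-c['cy'])/c['fy'],-np.ones(u.shape)],-1)@c['inv'][:3,:3].T
    X=o+d*c['depth'][...,None]
    L=(X[...,:2]-O)@np.stack([EX,EY],1)
    m=(X[...,2]>113)&(X[...,2]<138)&(abs(L[...,0])<90)&(L[...,1]>(85 if 1 else 0))&(L[...,1]<330)
    n,lab,st,_=cv2.connectedComponentsWithStats(m.astype(np.uint8)); k=1+st[1:,4].argmax()
    P=X[lab==k][:,:2].astype(np.float32); r=cv2.minAreaRect(P); a=r[2]-4.1
    print('tray lane',np.round(lane(r[0]),1),'median',np.round(lane(np.median(P,0)),1),'size',np.round(r[1],1),'yaw',round((a+45)%90-45,1),len(P)); return c
E
python3 - <<'E'
from h import *
c=lid(); cv2.imwrite('pics/t2.png',cv2.resize(c['color'][120:290,150:390,::-1],None,fx=3.3,fy=3.3,interpolation=cv2.INTER_CUBIC))
togo((0,300),95,0)
E
```

```text
time_s: 3.92
eef_pos: [607.2, 197.4, 93.9]
ee_rot: [-0.0, -0.06, 0.998, 0.0]
force: [1.5, -0.4, 0.9]
grip_width: 0.501
grip_force: 0.0
time_s: 4.3
eef_pos: [596.6, 195.3, 94.0]
ee_rot: [-0.0, -0.036, 0.999, -0.0]
force: [0.2, -0.9, 0.1]
grip_width: 0.503
grip_force: 0.0
time_s: 4.8
eef_pos: [617.4, 196.8, 190.1]
ee_rot: [0.0, -0.037, 0.999, 0.0]
force: [-0.4, -0.9, -0.2]
grip_width: 0.496
grip_force: 0.0
time_s: 5.3
eef_pos: [605.1, 349.8, 188.1]
ee_rot: [-0.0, -0.039, 0.999, 0.0]
force: [0.5, 0.3, -1.1]
grip_width: 0.501
grip_force: 0.0
tray lane [ 32.1 200.1] median [ 31.2 199.6] size [ 96.4 140.8] yaw 7.3 1543
t [ 79.4 -53.1  93.3] az -1.567 toolY lane deg 90.2 lane pos [ 79.2 353.4] z 188.2
```

View pics/t2.png

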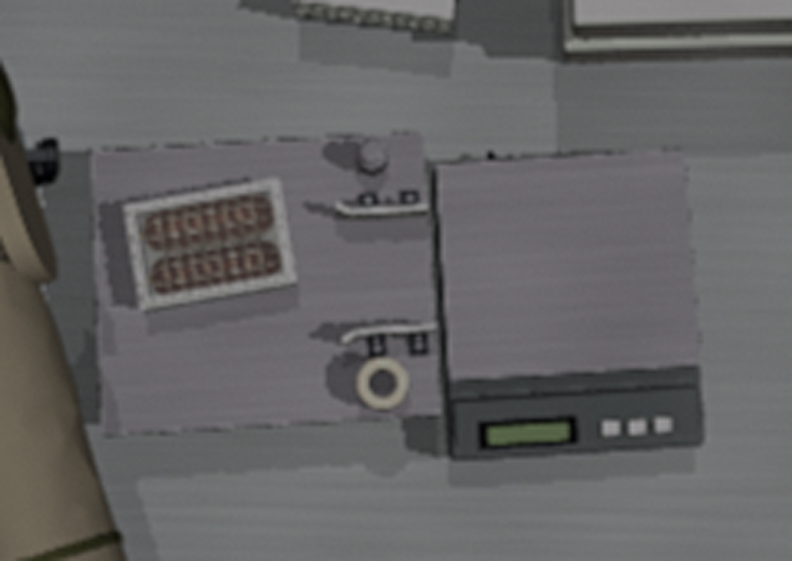

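The top view shows the tray unmoved, with its lid corners at the same pixels, although the TCP went past its far face. I'll compare the TCP projections with the pictures.

Run:
```python
from h import *
def proj(c,p):
    q=c['camera_from_world']@np.r_[p,1]; return np.round([c['cx']+c['fx']*q[0]/-q[2],c['cy']-c['fy']*q[1]/-q[2]],1)
c=grab('scene')
cv2.imwrite('pics/s3.png',cv2.resize(c['color'][150:330,180:460,::-1],None,fx=2.6,fy=2.6,interpolation=cv2.INTER_CUBIC))
g=lambda p:(proj(c,p)-[180,150])*2.6
print('tip then',g([624.9,202,94.8]),'tip at z130',g([624.9,202,130]))
for P in [(601.3,268.5),(628.2,133),(534.9,112.7),(510,248)]: print('lid corner',g([*P,125]),g([*P,81]))
print('plate far corners',g([658,308,81]),g([682,8,81]))
p,M=tool(); print('tip now',p,g(p))
t=grab('top'); print('tip now in top crop',(proj(t,p)-[150,120])*3.3)
```

```text
tip then [390.78 287.56] tip at z130 [394.16 260.78]
lid corner [472.68 276.38] [466.44 309.66]
lid corner [323.96 238.16] [321.36 271.44]
lid corner [351.   171.86] [348.14 204.88]
lid corner [491.4  207.48] [485.16 240.5 ]
plate far corners [482.04 369.2 ] [177.58 256.62]
tip now [606.08012646 346.4038183  188.44424763] [566.28 263.12]
tip now in top crop [ 17.16 185.79]
```

View pics/s3.png

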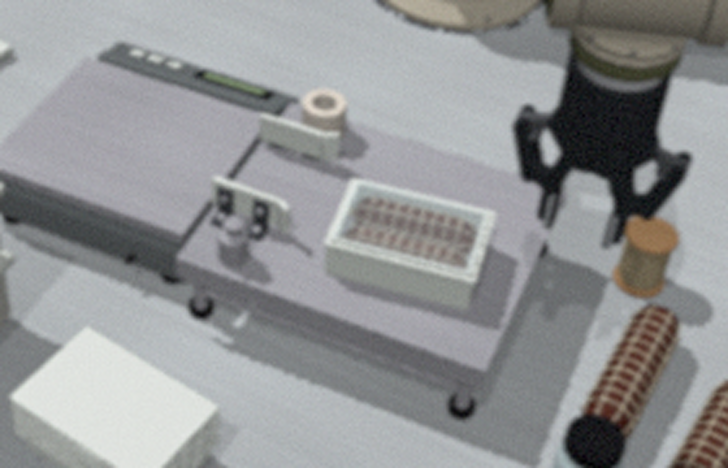

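The real fingertips, around crop (545–612, 220–240), lie well above the predicted (566,263). I'll measure the offset with the depth image.

Run:
```python
from h import *
np.set_printoptions(precision=1,suppress=True)
p,M=tool(); print('tcp',p)
v,u=np.mgrid[:420,:560]
for n in ['scene','top']:
    c=grab(n)
    d=np.stack([(u-c['cx'])/c['fx'],-(v-c['cy'])/c['fy'],-np.ones(u.shape)],-1)@c['inv'][:3,:3].T
    X=c['inv'][:3,3]+d*c['depth'][...,None]
    T=(X-p)@M  # tool coords
    m=(c['depth']>0)&(abs(T[...,0])<70)&(abs(T[...,1])<75)&(T[...,2]<60)&(T[...,2]>-160)
    print(n,m.sum())
    for lo in range(40,-160,-10):
        k=m&(T[...,2]>=lo-10)&(T[...,2]<lo)
        if k.sum()>3: print(lo-10,k.sum(),'x',np.percentile(T[k][:,0],[5,50,95]),'y',np.percentile(T[k][:,1],[5,50,95]))
```

```text
tcp [606.3 345.7 188.7]
scene 1595
-40 4 x [-8.2 -2.4  8.8] y [-24.8 -22.1  15.5]
-50 34 x [-12.6  -8.8   0.9] y [-32.6 -21.7  32.8]
-60 54 x [-12.8  -8.9  -1.8] y [-33.3 -21.6  32.5]
-70 55 x [-12.2  -8.2   2. ] y [-33.4  21.4  34. ]
-80 51 x [-12.3  -9.3   2.3] y [-34.9 -21.8  34.4]
-90 102 x [-14.3 -11.1   4.4] y [-48.6  23.3  48.3]
-100 174 x [-14.5  -9.9   8.7] y [-50.3  20.7  49.4]
-110 139 x [-17.9 -11.8   9.2] y [-54.7  18.5  54.3]
-120 160 x [-18.3 -12.2  -4.5] y [-56.   -0.9  56.3]
-130 184 x [-18.5 -12.2  -5.4] y [-60.8   0.6  59.9]
-140 313 x [-20.2 -10.6   3.1] y [-62.2   4.5  63.8]
-150 272 x [-19.7 -10.2   5.1] y [-59.1   8.6  58. ]
-160 53 x [-12.5  -9.5   0.7] y [-38.   28.9  38.4]
top 118
-90 7 x [ 1.4  8.4 14.4] y [-47.9 -38.8 -36.1]
-100 5 x [-1.1  6.7 13.4] y [-52.6 -39.5 -37.2]
-110 6 x [12.7 13.7 14.4] y [-60.4 -52.9 -47.1]
-130 13 x [-8.  11.4 14. ] y [-63.2 -52.6 -49. ]
-140 54 x [-9.   1.9 13.8] y [-67.4 -61.4 -51.2]
-150 22 x [-7.8  2.7  6.2] y [-65.9 -52.6 -46.1]
```

The real tips sit about 41 mm above the reported TCP when half open (tool x and y agree), so the fingers passed over the lid. I'll repeat the side push with the TCP at z ≈ 54, which puts the tips about 14 mm above the plate.

```bash
python3 - <<'E'
from h import *
togo((107,209),54,97)
E
python3 -m jog '[{"tx":-14,"ty":-48,"tz":0,"ax":0,"ay":0,"az":0,"jaw":0},{"tx":-14,"ty":-48,"tz":0,"ax":0,"ay":0,"az":0,"jaw":0},{"tx":0,"ty":-48,"tz":0,"ax":0,"ay":0,"az":0,"jaw":0},{"tx":0,"ty":0,"tz":0,"ax":0,"ay":0,"az":-0.118,"jaw":0},{"tx":0,"ty":0,"tz":0,"ax":0,"ay":0,"az":0,"jaw":0}]'
python3 - <<'E'
from h import *
togo((107,209),54,97)
E
```

```text
t [ -27.3 -141.9  135. ] az -0.122 toolY lane deg 90.0 lane pos [ 79.7 350.9] z 189.0
time_s: 6.18
eef_pos: [644.5, 203.6, 189.3]
ee_rot: [0.0, -0.094, 0.996, 0.0]
force: [-0.4, 0.5, 0.1]
grip_width: 0.498
grip_force: 0.0
t [  0.4   2.2 135.3] az -0.005 toolY lane deg 96.7 lane pos [107.6 206.9] z 189.3
```

```bash
python3 -m jog '[{"tx":0,"ty":2,"tz":45,"ax":0,"ay":0,"az":0,"jaw":0},{"tx":0,"ty":0,"tz":45,"ax":0,"ay":0,"az":0,"jaw":0},{"tx":0,"ty":0,"tz":30,"ax":0,"ay":0,"az":0,"jaw":0},{"tx":0,"ty":0,"tz":15,"ax":0,"ay":0,"az":0,"jaw":0},{"tx":0,"ty":0,"tz":0,"ax":0,"ay":0,"az":0,"jaw":0}]'; python3 -m jog '[{"tx":8,"ty":0,"tz":0,"ax":0,"ay":0,"az":0,"jaw":0},{"tx":6,"ty":0,"tz":0,"ax":0,"ay":0,"az":0,"jaw":0},{"tx":4,"ty":0,"tz":0,"ax":0,"ay":0,"az":0,"jaw":0}]';  python3 -m jog '[{"tx":6,"ty":-0.5,"tz":0,"ax":0,"ay":0,"az":0.024,"jaw":0},{"tx":6,"ty":-0.5,"tz":0,"ax":0,"ay":0,"az":0.024,"jaw":0}]'
python3 - <<'E'
from h import *
togo((58.5,200),54,90); lid()
E
```

```text
time_s: 6.8
eef_pos: [643.8, 206.9, 53.7]
ee_rot: [-0.0, -0.095, 0.995, -0.0]
force: [0.3, 0.1, 0.9]
grip_width: 0.499
grip_force: 0.0
time_s: 7.18
eef_pos: [626.7, 203.4, 55.0]
ee_rot: [0.001, -0.095, 0.995, 0.0]
force: [4.4, 1.2, 1.0]
grip_width: 0.504
grip_force: 2.0
time_s: 7.42
eef_pos: [615.4, 200.1, 55.0]
ee_rot: [0.002, -0.071, 0.997, -0.0]
force: [5.4, -0.1, 3.6]
grip_width: 0.499
grip_force: 2.7
t [20.2 -4.1  0.9] az 0.07 toolY lane deg 94.0 lane pos [ 78.3 205.5] z 55.0
tray lane [ 21.1 149.5] median [ 18.4 145.5] size [98.1 47. ] yaw -2.2 338
```

Contact is made at about 5 N. Continuing.

```bash
python3 -m jog '[{"tx":6,"ty":-0.5,"tz":0,"ax":0,"ay":0,"az":0.024,"jaw":0},{"tx":6,"ty":-0.5,"tz":0,"ax":0,"ay":0,"az":0.024,"jaw":0},{"tx":5,"ty":-0.5,"tz":0,"ax":0,"ay":0,"az":0.022,"jaw":0},{"tx":3,"ty":0,"tz":0,"ax":0,"ay":0,"az":0,"jaw":0},{"tx":0,"ty":0,"tz":0,"ax":0,"ay":0,"az":0,"jaw":0}]'; python3 -c "
from h import *
togo((58.5,200),54,90)"; python3 -m jog '[{"tx":-8,"ty":0,"tz":0,"ax":0,"ay":0,"az":0,"jaw":0},{"tx":-12,"ty":0,"tz":0,"ax":0,"ay":0,"az":0,"jaw":0},{"tx":0,"ty":0,"tz":-50,"ax":0,"ay":0,"az":0,"jaw":0},{"tx":0,"ty":0,"tz":-50,"ax":0,"ay":0,"az":0,"jaw":0},{"tx":0,"ty":0,"tz":-10,"ax":0,"ay":0,"az":0,"jaw":0}]'; python3 -m jog '[{"tx":0,"ty":50,"tz":0,"ax":0,"ay":0,"az":0,"jaw":0},{"tx":0,"ty":50,"tz":0,"ax":0,"ay":0,"az":0,"jaw":0},{"tx":0,"ty":45,"tz":0,"ax":0,"ay":0,"az":0,"jaw":0},{"tx":0,"ty":0,"tz":0,"ax":0,"ay":0,"az":0,"jaw":0}]'
python3 - <<'E'
from h import *
c=lid(); cv2.imwrite('pics/t4.png',cv2.resize(c['color'][120:290,150:390,::-1],None,fx=3.3,fy=3.3,interpolation=cv2.INTER_CUBIC))
togo((0,310),54,0)
E
```

```text
time_s: 8.1
eef_pos: [595.3, 196.4, 54.6]
ee_rot: [0.001, -0.036, 0.999, 0.0]
force: [3.0, -0.7, 3.2]
grip_width: 0.5
grip_force: 2.0
t [-0.5 -3.3  0.6] az 0.001 toolY lane deg 90.1 lane pos [ 58.  203.3] z 54.6
time_s: 8.72
eef_pos: [615.9, 198.2, 166.9]
ee_rot: [0.002, -0.037, 0.999, 0.0]
force: [1.4, -0.0, 0.0]
grip_width: 0.497
grip_force: 0.0
time_s: 9.22
eef_pos: [602.6, 345.4, 161.5]
ee_rot: [-0.002, -0.039, 0.999, -0.0]
force: [1.3, -0.4, 0.1]
grip_width: 0.498
grip_force: 0.0
tray lane [ -2.3 202. ] median [ -3.  201.7] size [ 95.4 141.1] yaw -0.2 1552
t [ 76.2 -39.1 108.2] az -1.567 toolY lane deg 90.2 lane pos [ 76.4 349.5] z 161.9
```

View pics/t4.png

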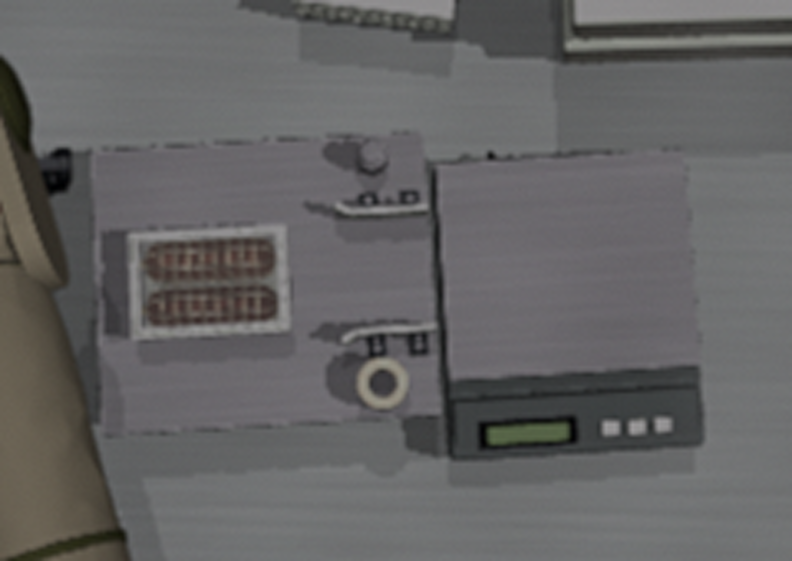

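The tray is now square at lane (-2.5, 202), lid at crop (128–290, 225–338). Next I go behind it, turn the gripper across the lane and lower it.

```bash
python3 -m jog '[{"tx":38,"ty":-21,"tz":0,"ax":0,"ay":0,"az":0,"jaw":0},{"tx":38,"ty":-21,"tz":0,"ax":0,"ay":0,"az":0,"jaw":0},{"tx":0,"ty":0,"tz":0,"ax":0,"ay":0,"az":0.18,"jaw":0},{"tx":0,"ty":0,"tz":0,"ax":0,"ay":0,"az":0.18,"jaw":0},{"tx":0,"ty":0,"tz":0,"ax":0,"ay":0,"az":0.18,"jaw":0}]' >/dev/null; python3 -m jog '[{"tx":0,"ty":0,"tz":0,"ax":0,"ay":0,"az":0.18,"jaw":0},{"tx":0,"ty":0,"tz":0,"ax":0,"ay":0,"az":0.18,"jaw":0},{"tx":0,"ty":0,"tz":0,"ax":0,"ay":0,"az":0.18,"jaw":0},{"tx":0,"ty":0,"tz":0,"ax":0,"ay":0,"az":0.18,"jaw":0},{"tx":0,"ty":0,"tz":0,"ax":0,"ay":0,"az":0.18,"jaw":0}]' >/dev/null;  python3 -m jog '[{"tx":0,"ty":0,"tz":0,"ax":0,"ay":0,"az":0.127,"jaw":0},{"tx":0,"ty":0,"tz":0,"ax":0,"ay":0,"az":0,"jaw":0}]'
python3 - <<'E'
from h import *
togo((-2.5,306),54,0); print(sense()['joints'])
E
```

```text
time_s: 10.78
eef_pos: [531.5, 294.0, 163.2]
ee_rot: [-0.0, 0.679, 0.734, -0.001]
force: [-1.0, -1.1, -0.9]
grip_width: 0.499
grip_force: 0.0
t [  0.8  -3.6 109.2] az 0.005 toolY lane deg 0.3 lane pos [  1.3 305.2] z 163.2
[ 3.12749050e-01  5.20661429e-01  1.27883856e+00 -1.60076092e-04
  1.34372595e+00  2.35913105e-01]
```

```bash
python3 -m jog '[{"tx":0,"ty":-3.6,"tz":40,"ax":0,"ay":0,"az":0,"jaw":0},{"tx":0,"ty":0,"tz":40,"ax":0,"ay":0,"az":0,"jaw":0},{"tx":0,"ty":0,"tz":20,"ax":0,"ay":0,"az":0.005,"jaw":0},{"tx":0,"ty":0,"tz":9,"ax":0,"ay":0,"az":0,"jaw":0},{"tx":-8,"ty":0,"tz":0,"ax":0,"ay":0,"az":0,"jaw":0}]'; python3 -m jog '[{"tx":-8,"ty":0,"tz":0,"ax":0,"ay":0,"az":0,"jaw":0},{"tx":-6,"ty":0,"tz":0,"ax":0,"ay":0,"az":0,"jaw":0},{"tx":-8,"ty":0.6,"tz":0,"ax":0,"ay":0,"az":0,"jaw":0},{"tx":-8,"ty":0.7,"tz":0,"ax":0,"ay":0,"az":0,"jaw":0},{"tx":-8,"ty":0.7,"tz":0,"ax":0,"ay":0,"az":0,"jaw":0}]';python3 -m jog '[{"tx":-8,"ty":0.7,"tz":0,"ax":0,"ay":0,"az":0,"jaw":0},{"tx":0,"ty":0,"tz":0,"ax":0,"ay":0,"az":0,"jaw":0}]'
python3 - <<'E'
from h import *
togo((0,-39),54,0)
c=lid(); cv2.imwrite('pics/t5.png',cv2.resize(c['color'][120:290,150:390,::-1],None,fx=3.3,fy=3.3,interpolation=cv2.INTER_CUBIC))
E
```

```text
time_s: 11.4
eef_pos: [528.5, 286.6, 54.8]
ee_rot: [-0.0, 0.681, 0.733, -0.0]
force: [-0.4, 0.2, 0.4]
grip_width: 0.502
grip_force: 0.0
time_s: 12.02
eef_pos: [533.6, 249.4, 55.7]
ee_rot: [-0.0, 0.681, 0.732, 0.001]
force: [-0.5, 6.1, 2.6]
grip_width: 0.497
grip_force: 2.8
time_s: 12.28
eef_pos: [534.8, 240.7, 55.3]
ee_rot: [0.0, 0.681, 0.732, 0.0]
force: [-0.2, -0.7, -0.6]
grip_width: 0.502
grip_force: 0.0
t [-290.8   -0.8    1.3] az 0.0 toolY lane deg 0.0 lane pos [  0.8 251.8] z 55.3
tray lane [  0.3 155.5] median [ -0.9 154.3] size [ 95.2 112.1] yaw 0.3 1221
```

View pics/t5.png

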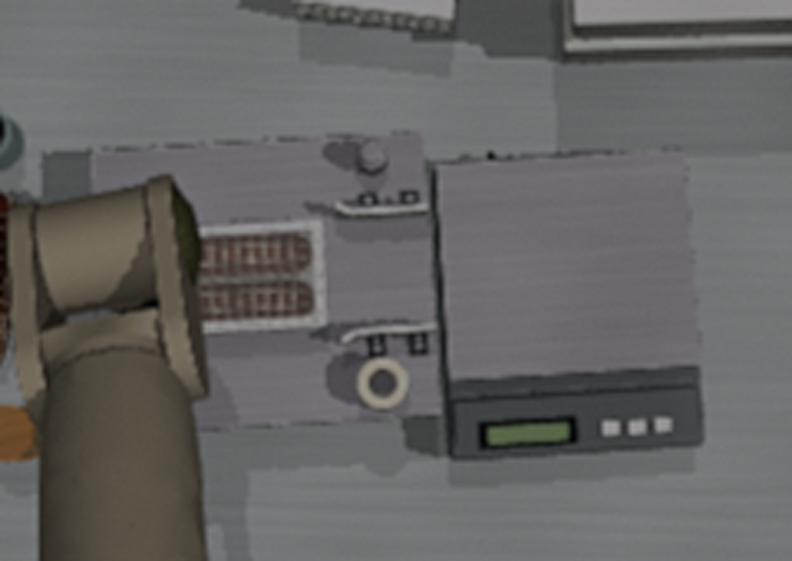

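The tray is centred in the lane (x ≈ 0.3, yaw 0.3°) with its front edge at crop x≈325, just short of the guides. Pushing through.

```bash
python3 -m jog '[{"tx":-8,"ty":0,"tz":0,"ax":0,"ay":0,"az":0,"jaw":0},{"tx":-10,"ty":0,"tz":0,"ax":0,"ay":0,"az":0,"jaw":0},{"tx":-10,"ty":0,"tz":0,"ax":0,"ay":0,"az":0,"jaw":0},{"tx":-10,"ty":0,"tz":0,"ax":0,"ay":0,"az":0,"jaw":0},{"tx":-10,"ty":0,"tz":0,"ax":0,"ay":0,"az":0,"jaw":0}]'; python3 -m jog '[{"tx":-10,"ty":0,"tz":0,"ax":0,"ay":0,"az":0,"jaw":0},{"tx":-10,"ty":0,"tz":0,"ax":0,"ay":0,"az":0,"jaw":0},{"tx":-10,"ty":0,"tz":0,"ax":0,"ay":0,"az":0,"jaw":0},{"tx":-10,"ty":0,"tz":0,"ax":0,"ay":0,"az":0,"jaw":0},{"tx":-10,"ty":0,"tz":0,"ax":0,"ay":0,"az":0,"jaw":0}]'; python3 -c "
from h import *
togo((0,-38),55,0)"
```

```text
time_s: 12.95
eef_pos: [538.0, 192.6, 54.9]
ee_rot: [-0.0, 0.681, 0.732, 0.0]
force: [-0.8, 4.6, 1.2]
grip_width: 0.503
grip_force: 2.3
time_s: 13.58
eef_pos: [541.6, 142.8, 54.9]
ee_rot: [-0.0, 0.681, 0.732, 0.0]
force: [0.2, 5.7, 2.7]
grip_width: 0.499
grip_force: 2.5
t [-1.917e+02 -7.000e-01 -1.000e-01] az 0.0 toolY lane deg 0.0 lane pos [  0.6 153.7] z 54.9
```

```bash
python3 -m jog '[{"tx":-10,"ty":0,"tz":0,"ax":0,"ay":0,"az":0,"jaw":0},{"tx":-10,"ty":0,"tz":0,"ax":0,"ay":0,"az":0,"jaw":0},{"tx":-10,"ty":0,"tz":0,"ax":0,"ay":0,"az":0,"jaw":0},{"tx":-10,"ty":0,"tz":0,"ax":0,"ay":0,"az":0,"jaw":0},{"tx":-10,"ty":0,"tz":0,"ax":0,"ay":0,"az":0,"jaw":0}]'; python3 -m jog '[{"tx":-10,"ty":0,"tz":0,"ax":0,"ay":0,"az":0,"jaw":0},{"tx":-10,"ty":0,"tz":0,"ax":0,"ay":0,"az":0,"jaw":0},{"tx":-10,"ty":0,"tz":0,"ax":0,"ay":0,"az":0,"jaw":0},{"tx":-10,"ty":0,"tz":0,"ax":0,"ay":0,"az":0,"jaw":0},{"tx":-10,"ty":0,"tz":0,"ax":0,"ay":0,"az":0,"jaw":0}]'; python3 -c "
from h import *
togo((0,-38),55,0)"
```

```text
time_s: 14.2
eef_pos: [545.1, 93.0, 54.9]
ee_rot: [-0.0, 0.681, 0.732, -0.0]
force: [-0.2, 5.9, 3.0]
grip_width: 0.496
grip_force: 2.6
time_s: 14.82
eef_pos: [548.6, 43.2, 55.0]
ee_rot: [-0.0, 0.681, 0.732, 0.0]
force: [-1.2, 5.5, 3.3]
grip_width: 0.501
grip_force: 2.7
t [-91.8  -0.5   0. ] az 0.0 toolY lane deg 0.0 lane pos [ 0.5 53.8] z 55.0
```

```bash
python3 -m jog '[{"tx":-10,"ty":0,"tz":0,"ax":0,"ay":0,"az":0,"jaw":0},{"tx":-10,"ty":0,"tz":0,"ax":0,"ay":0,"az":0,"jaw":0},{"tx":-10,"ty":0,"tz":0,"ax":0,"ay":0,"az":0,"jaw":0},{"tx":-10,"ty":0,"tz":0,"ax":0,"ay":0,"az":0,"jaw":0},{"tx":-10,"ty":0,"tz":0,"ax":0,"ay":0,"az":0,"jaw":0}]'; python3 -m jog '[{"tx":-10,"ty":0,"tz":0,"ax":0,"ay":0,"az":0,"jaw":0},{"tx":-10,"ty":0,"tz":0,"ax":0,"ay":0,"az":0,"jaw":0},{"tx":-8,"ty":0,"tz":0,"ax":0,"ay":0,"az":0,"jaw":0},{"tx":-6,"ty":0,"tz":0,"ax":0,"ay":0,"az":0,"jaw":0},{"tx":-4,"ty":0,"tz":0,"ax":0,"ay":0,"az":0,"jaw":0}]';python3 -m jog '[{"tx":-3,"ty":0,"tz":0,"ax":0,"ay":0,"az":0,"jaw":0},{"tx":0,"ty":0,"tz":0,"ax":0,"ay":0,"az":0,"jaw":0},{"tx":10,"ty":0,"tz":0,"ax":0,"ay":0,"az":0,"jaw":0},{"tx":10,"ty":0,"tz":0,"ax":0,"ay":0,"az":0,"jaw":0}]'
python3 - <<'E'
from h import *
togo((0,-38),55,0)
c=grab('top'); cv2.imwrite('pics/t6.png',cv2.resize(c['color'][120:290,150:390,::-1],None,fx=3.3,fy=3.3,interpolation=cv2.INTER_CUBIC))
E
```

```text
time_s: 15.45
eef_pos: [552.1, -7.0, 54.6]
ee_rot: [-0.0, 0.681, 0.732, -0.0]
force: [0.0, 2.3, -1.1]
grip_width: 0.498
grip_force: 1.4
time_s: 16.08
eef_pos: [555.0, -44.4, 54.8]
ee_rot: [-0.0, 0.681, 0.732, -0.0]
force: [-0.3, 2.3, -2.0]
grip_width: 0.498
grip_force: 1.1
time_s: 16.58
eef_pos: [553.9, -26.4, 55.0]
ee_rot: [0.0, 0.681, 0.732, 0.0]
force: [-0.6, -0.4, 0.8]
grip_width: 0.5
grip_force: 0.0
t [-22.1  -0.7   0. ] az 0.001 toolY lane deg 0.0 lane pos [  0.7 -15.9] z 55.0
```

View pics/t6.png

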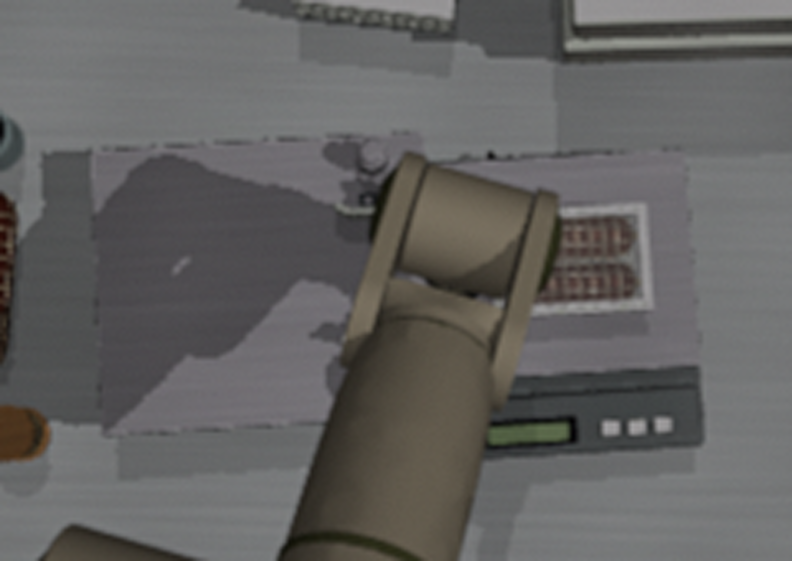

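The tray is on the platter, its leading edge at crop x≈650. I'll lift clear, back off and check its pose.

```bash
python3 -m jog '[{"tx":0,"ty":0,"tz":-40,"ax":0,"ay":0,"az":0,"jaw":0},{"tx":0,"ty":0,"tz":-50,"ax":0,"ay":0,"az":0,"jaw":0},{"tx":0,"ty":0,"tz":-40,"ax":0,"ay":0,"az":0,"jaw":0},{"tx":50,"ty":0,"tz":0,"ax":0,"ay":0,"az":0,"jaw":0},{"tx":50,"ty":0,"tz":0,"ax":0,"ay":0,"az":0,"jaw":0}]' >/dev/null; python3 -m jog '[{"tx":50,"ty":0,"tz":0,"ax":0,"ay":0,"az":0,"jaw":0},{"tx":50,"ty":0,"tz":0,"ax":0,"ay":0,"az":0,"jaw":0},{"tx":40,"ty":0,"tz":0,"ax":0,"ay":0,"az":0,"jaw":0},{"tx":0,"ty":0,"tz":0,"ax":0,"ay":0,"az":0,"jaw":0}]'; sed -i 's/(L\[...,1\]>(85 if 1 else 0))&(L\[...,1\]<330)/(L[...,1]>-240)\&(L[...,1]<0)/' h.py; python3 -c "
from h import *
lid()"
```

```text
time_s: 17.75
eef_pos: [535.8, 214.9, 184.8]
ee_rot: [-0.0, 0.68, 0.733, 0.0]
force: [-0.1, -1.2, -0.1]
grip_width: 0.499
grip_force: 0.0
tray lane [   0.6 -119. ] median [  -0.  -118.7] size [ 95.6 140.1] yaw 0.2 1533
```

The tray is at (0.6, -119) with yaw 0.2°, against a target of (0, -120).

```bash
python3 -c "
from rig import finish_job
print(finish_job())"
```

```text
the job is handed in; nothing more can be done
None
```

The job is handed in: the tray was slid through the guides onto the platter and last measured about 1 mm from its centre and 0.2° off square; the judge's result was not reported back.

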